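# Third hand for the sandal maker: hold a sole against the sprung stop

### The arm

A 6-joint arm with a two-finger parallel gripper is mounted at the origin on the work surface. World frame = base frame: x ahead of the robot, y to its left, z up, the work surface at z = 0. Lengths are in m, angles in rad, forces in N, time in s.
With the tool pointing down it reaches from about 0.375 to 0.9 m from the base axis. Payload 3.1 kg.
Tool frame: the origin (TCP) lies midway between the tips of the shut fingers; the grasp point (between the pads) lies 19 mm behind it (pinch_z is the distance from the TCP to the grasp point, in m); z points along the fingers, y is the line along which they close (so a half turn about z gives the same grasp; the last joint's range is limited). The gripper opens to 85 mm and grips with 20 to 120 N. Pads are 22 mm wide; open, the fingers measure 114 mm over their backs; the gripper's body (76 mm by 85 mm) begins 54 mm behind the grasp point. The pads swing forward as they close: fully open they stand 13 mm farther back than shut.
Start: joints at [1.109, 0.527, 1.433, -0, 1.181, -0.178], TCP at [0.174, 0.6, 0.231] pointing down, gripper open.
Joint ranges: [-3.08, 3.08], [-0.75, 2.2], [0.22, 2.44], [-1.43, 4.57], [0, 2.65], [-2.85, 2.85]. Speed limits (rad/s): [2.79, 2.79, 3.14, 3.14, 3.14, 3.14].

### API

Orientations are given as a unit quaternion [x, y, z, w].
In Python, from station import sense, snapshot, camera_params, sign_off, pinch_z gives the robot as it stands. The module is installed in compiled form; this text tells all that it offers.
- The arm moves only by the shell command python3 -m handwheel 'ROWS' [FORCE]. ROWS is JSON, a list that holds one entry, the list of rows, each a list of 7 numbers: the turn, a rotation vector about the tool's x, y, z in degrees, then the shift along the tool's x, y, z in m, then the opening, from 0 (shut) to 1 (fully open). A call has 1 to 20 rows; each row shifts and turns the commanded pose from where the row before left it, along the tool's axes as they then stand; what a row does not reach is not made up. A row lasts 1/8 s, in which the tool goes at most 62.5 mm and 10.7 degrees, less where a joint would pass 70% of its speed; a pose out of reach is approached as far as the arm can. A call with a gripper value outside its range is refused whole. The fingers move at their own pace and stop on an object; FORCE is the grip in N (left out, the last holds). Time passes only in rows, so rows that do not move let the fingers close. It gives the time, the measured TCP pose, the force, the opening and the grip force at its end, in the units of the state.
- sense(): the state, without advancing time (a new reading comes with each control period).
- snapshot(name): name is "scene" or "top" or "wrist"; returns the picture (420x560x3 uint8, red, green, blue); there is no depth.
- camera_params(name): a dict with "fx", "fy", "cx", "cy" (pixels), "k1" (the pictures are not rectified: a ray, as slopes to the right and down, at radius r is drawn at 1 + k1 r^2 times it, then the intrinsics apply), "world_to_cam" (4x4, takes a point from world to camera coordinates); the wrist camera has in their place "mount" (4x4, takes a point from camera to tool coordinates, whose origin is the TCP and whose axes are the flange's). Camera axes: x right, y down, z forward; pixel columns grow to the right and rows downward; lengths in m; the calibration is good to about 2 mm. A picture is of the moment at which its call begins: read the wrist's pose just before it. camera_params takes no time and is no camera call.
- sign_off(): hands the job in; it is judged then, once.
The state is a dict: "t": time; "q": joint angles; "qd": joint speeds; "tau": joint torques, N m; "tcp_pos": TCP position; "tool_rot": TCP orientation; "force": force on the tool from outside, world axes, zero at the start; "ft_torque": the same for the moment, N m; "finger_gap": opening from 0.0 (shut) to 1.0 (fully open); "gripper_force": force on a finger pad.
Only numpy, scipy, OpenCV 4.12 (cv2) and the standard library are available. Lean on these libraries where they do the work, as an engineer would, in place of code of your own. Each camera call takes 0.05 s, during which the arm holds its last target. There are 200 camera calls.

### The job

Be the sandal maker's third hand: pick up the cork-topped sole, gripping it gently so the cork is not dented, lay it right way up and flat on the nailing board, toe towards the sprung stop and in line with the red centre line, and push it toe-first against the stop until the black pointer stands in the green part of the scale. Do not drive the pointer into the red, and leave everything else on the bench where it is. Finish while still holding the sole, pressed steadily like that, so that its front can be tacked: do not let go.

Things in the scene. Friction and masses are not known exactly. Their poses are not given: they have to be found in the camera images.
- cork_sole: The work: child's sandal sole, tan cork on black rubber, 170 mm long, 24 thick, 0.14 kg; starts flat on the bench, cork up, left or right of the blue one. Origin mid-length on the underside; x to the toe, z up. Round toe 66 wide, round heel 54; from x=-35 to +5 mm straight sides 44 apart: grip there. A grip over 35 N per finger (70 N over both) dents the cork; 15 to 20 N is plenty.
- cork_sole_toe (a point): Foremost point of the cork sole's toe, half way up its edge (85 mm ahead of its origin, 12 mm up).
- cork_sole_waist (a point): Middle of the straight-sided waist of the cork sole, on its top face (15 mm behind its origin, 24 mm up): the place to grip.
- jig: Nailing board fixed to the bench: plywood 300 x 140 mm, 15 thick. Origin on the bench; x along the board to the sprung stop, y left, z up. Board from x=-150 to +150 mm, red centre line on y=0. At the stop end a grey guide each side (x=38 to 108, 20 mm above the board; the left one, y=46 to 68, has the scale on top) and a green spring block 34 mm above the board.
- stop (a joint): Travel of the sprung stop plate along the board's x, in m: 0 at rest, 0.056 at its end. The spring pushes back with 2 N at 0 plus 0.3 N per mm. The black pointer on the plate moves with it along the scale: white for travel 0 to 20 mm, green for 20 to 40 mm (8 to 14 N), red beyond 40 mm.
- stop_face (a point): Middle of the flat front face of the sprung stop plate (aluminium, 84 mm wide, 26 mm high, standing on the board), 12 mm above the board; at rest it lies 40 mm ahead of the board's origin, and moves with the stop. The toe is to bear on it.
- rubber_sole: Bystander: a sole of the same shape and size with a blue top. Origin as for the cork sole. Leave alone.
- hammer: Bystander: hammer lying on the right of the bench.
- awl: Bystander: awl with an orange handle, lying at the left of the bench.
- tack_dish: Bystander: white dish of tacks, 90 mm wide, 22 mm high, at the back.
- heel_block: Bystander: black rubber heel, about 56 mm wide, 32 mm high, at the back.
There are look-alikes about, which are no part of the job. There is more than one size of the cork_sole; the one meant has the size given above.

How it is judged:
By the outcome, as a careful person would: the job done as asked, in the order asked, and still so for the second after the job is handed in, while the arm keeps its last pose, push and grip.
It also fails if it takes over 35 s, if anything falls off the work surface, if the arm or the gripper's body presses on something with over 40 N, if the wrist force passes 120 N, or if a joint passes its speed limit or range.

## Working session

There is one attempt and no reset: what is moved stays moved. The work goes in short steps, Python scripts to look and compute and a shell command to move; the robot and the scene stay as the last step left them, time stands still between calls to the robot, and variables do not carry over. Pictures are saved under pics/ and viewed, at most 10 in all, crops included, and the job is handed in when it is done.

```bash
mkdir -p pics; python3 - <<'E'
from station import *
import cv2
s=sense();print(s['tcp_pos'],s['tool_rot'],s['finger_gap'],s['t'],pinch_z)
for n in("top","scene"):
    cv2.imwrite(f'pics/{n}.png',snapshot(n)[:,:,::-1])
    print({k:(v if not hasattr(v,'tolist') else v.tolist()) for k,v in camera_params(n).items()})
print(camera_params('wrist'))
E
```

```text
[0.17403495 0.59951817 0.23033535] [ 1.40914626e-01  9.90021138e-01 -1.04370200e-03 -3.54809202e-04] 1.0036602598210915 0.0 0.0187
{'fx': 424.3610755422389, 'fy': 424.3610755422389, 'cx': 282.27212884549573, 'cy': 201.45410375748614, 'k1': -0.12815317933784826, 'world_to_cam': [[0.018774089479004247, -0.9996762028030575, -0.017176236883985202, -0.01278515400780894], [-0.9824447648178957, -0.015255887547553502, -0.1859288626788381, 0.5117825910692341], [0.18560662069587971, 0.020365349110605294, -0.982413067354796, 1.2227363365740762], [0.0, 0.0, 0.0, 1.0]]}
{'fx': 421.3055431967941, 'fy': 421.3055431967941, 'cx': 283.0043311687454, 'cy': 210.53717802561493, 'k1': -0.12824564920192733, 'world_to_cam': [[-0.778974565139943, 0.6269105915887393, -0.013480987311550655, 0.4005839236203633], [0.3514002304115304, 0.4186284782167264, -0.837417503574335, -0.1420445803636593], [-0.5193423773694579, -0.6570641577348479, -0.5463974631057824, 1.6229776518239685], [0.0, 0.0, 0.0, 1.0]]}
{'fx': 359.32577795256327, 'fy': 359.32577795256327, 'cx': 285.2682145310505, 'cy': 209.5797995364548, 'k1': -0.035436400405969494, 'mount': array([[ 3.60560769e-04, -9.57706285e-01, -2.87747356e-01,
         7.44138898e-02],
       [ 9.99999891e-01,  4.30399235e-04, -1.79446734e-04,
        -3.40667261e-04],
       [ 2.95703507e-04, -2.87747260e-01,  9.57706337e-01,
        -1.42231765e-01],
       [ 0.00000000e+00,  0.00000000e+00,  0.00000000e+00,
         1.00000000e+00]])}
```

View pics/top.png

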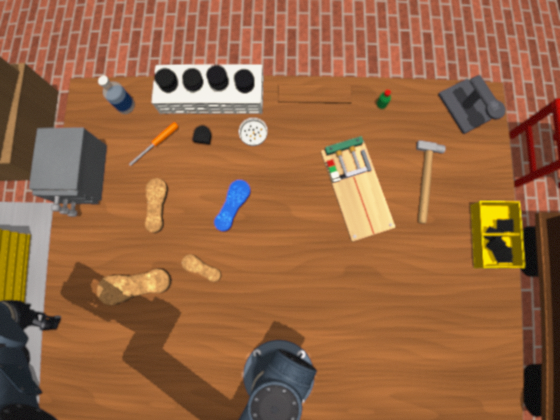

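View pics/scene.png

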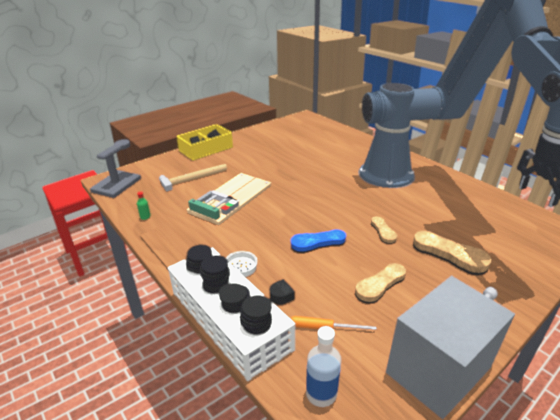

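Three cork soles in the top view: A (155,205), B small (200,267), C large (133,286). The blue sole is at (232,205), the jig at (358,190) with its stop end at the top. I'll measure their lengths.

```bash
cat > h.py <<'E'
import numpy as np, cv2
from scipy.spatial.transform import Rotation as R
from station import *
def cast(name,px,z,s=None):
    p=camera_params(name); px=np.atleast_2d(np.array(px,float))
    d=(px-[p['cx'],p['cy']])/[p['fx'],p['fy']]; u=d.copy()
    for _ in range(20): u=d/(1+p['k1']*(u**2).sum(1,keepdims=True))
    if name=='wrist':
        T=np.eye(4);T[:3,:3]=R.from_quat(s['tool_rot']).as_matrix();T[:3,3]=s['tcp_pos'];C=T@p['mount']
    else: C=np.linalg.inv(p['world_to_cam'])
    r=np.c_[u,np.ones(len(u))]@C[:3,:3].T; o=C[:3,3]
    return o+r*((z-o[2])/r[:,2])[:,None]
def blobs(mask,amin):
    mask=cv2.morphologyEx(mask.astype(np.uint8)*255,cv2.MORPH_OPEN,np.ones((3,3)))
    return [c[:,0,:] for c in cv2.findContours(mask,cv2.RETR_EXTERNAL,cv2.CHAIN_APPROX_NONE)[0] if cv2.contourArea(c)>amin]
def rect(P):
    (c,wh,a)=cv2.minAreaRect((P[:,:2]*1000).astype(np.float32)); b=cv2.boxPoints((c,wh,a))
    e=[b[1]-b[0],b[2]-b[1]]; e=max(e,key=np.linalg.norm); e=e/np.linalg.norm(e)
    return np.array(c),sorted(wh),e
def ends(P,c,e):
    "width (mm) in slices along the axis e"
    Q=P[:,:2]*1000-c; n=np.array([-e[1],e[0]]); t=Q@e; w=Q@n
    return [(k,round(np.ptp(w[abs(t-k)<6]),0)) for k in (-60,-50,-40,-15,0,15,40,50,60) if (abs(t-k)<6).sum()>1]
E
python3 - <<'E'
from h import *
im=cv2.imread('pics/top.png');hsv=cv2.cvtColor(im,cv2.COLOR_BGR2HSV)
for x,y in((155,190),(200,267),(133,286),(100,240),(300,300),(365,215)):print((x,y),hsv[y,x])
H,S,V=cv2.split(hsv)
roi=np.zeros(H.shape,bool);roi[170:310,80:260]=1
for nm,m in(('cork',(H>8)&(H<26)&(V>165)&roi),('blue',(H>95)&(H<130)&(S>150)&roi)):
    for c in blobs(m,150):
        P=cast('top',c,.024);ce,wh,e=rect(P);print(nm,c.mean(0).round(),ce.round(),np.round(wh),e.round(3),ends(P,ce,e))
cv2.imwrite('pics/crop.png',np.hstack([cv2.resize(im[165:310,80:260],None,fx=2.8,fy=2.8,interpolation=cv2.INTER_CUBIC)[:,:504],cv2.resize(im[130:245,310:400],None,fx=3.2,fy=3.53,interpolation=cv2.INTER_CUBIC)[:406]]))
E
```

```text
(155, 190) [ 16 141 228]
(200, 267) [ 18 135 241]
(133, 286) [ 16 144 220]
(100, 240) [ 13 170 171]
(300, 300) [ 13 167 159]
(365, 215) [ 18 112 243]
cork [217. 288.] [253. 190.] [ 24. 259.] [0.011 1.   ] [(-60, np.float64(18.0)), (-50, np.float64(15.0)), (-40, np.float64(15.0)), (-15, np.float64(6.0)), (0, np.float64(9.0)), (15, np.float64(9.0)), (40, np.float64(12.0)), (50, np.float64(9.0)), (60, np.float64(12.0))]
cork [241. 277.] [286. 115.] [ 24. 108.] [ 0.022 -1.   ] [(-50, np.float64(21.0)), (-40, np.float64(21.0)), (-15, np.float64(21.0)), (0, np.float64(21.0)), (15, np.float64(24.0)), (40, np.float64(18.0)), (50, np.float64(18.0))]
cork [138. 282.] [261. 433.] [ 72. 192.] [ 0.107 -0.994] [(-60, np.float64(40.0)), (-50, np.float64(46.0)), (-40, np.float64(58.0)), (-15, np.float64(54.0)), (0, np.float64(58.0)), (15, np.float64(58.0)), (40, np.float64(63.0)), (50, np.float64(69.0)), (60, np.float64(72.0))]
cork [105. 256.] [333. 536.] [ 33. 170.] [ 0.173 -0.985] [(-60, np.float64(20.0)), (-50, np.float64(20.0)), (-40, np.float64(28.0)), (-15, np.float64(31.0)), (0, np.float64(2
[... 647 characters left out ...]
at64(6.0))]
cork [249. 210.] [489. 100.] [49. 67.] [ 0.029 -1.   ] [(-15, np.float64(43.0)), (0, np.float64(34.0)), (15, np.float64(37.0))]
cork [172. 193.] [516. 347.] [187. 569.] [ 0.14 -0.99] [(-60, np.float64(187.0)), (-50, np.float64(185.0)), (-40, np.float64(179.0)), (-15, np.float64(139.0)), (0, np.float64(137.0)), (15, np.float64(147.0)), (40, np.float64(137.0)), (50, np.float64(128.0)), (60, np.float64(119.0))]
blue [232. 205.] [502. 149.] [ 63. 165.] [ 0.928 -0.373] [(-60, np.float64(51.0)), (-50, np.float64(49.0)), (-40, np.float64(46.0)), (-15, np.float64(40.0)), (0, np.float64(44.0)), (15, np.float64(52.0)), (40, np.float64(59.0)), (50, np.float64(63.0)), (60, np.float64(60.0))]
```

View pics/crop.png

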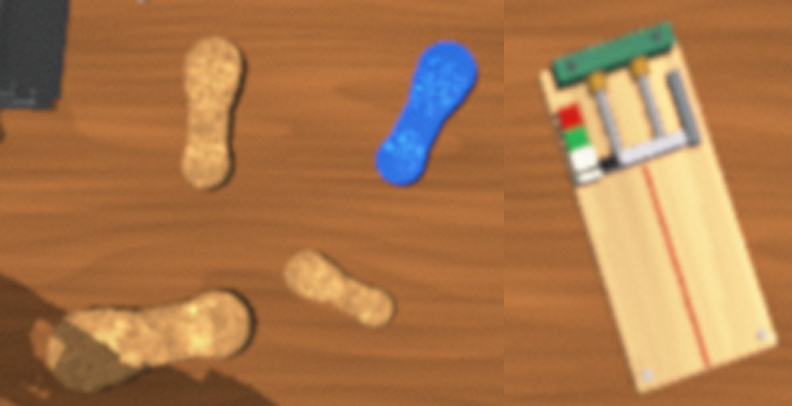

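The crop shows A the same size as the blue sole (about 170 mm); B is clearly smaller and C larger. A's wide end (toe) is at the top of the image. The stop plate is at the top of the board, and the scale is on the left guide. Next I'll measure A and the board with tighter masks.

```bash
python3 - <<'E'
from h import *
im=cv2.imread('pics/top.png');hsv=cv2.cvtColor(im,cv2.COLOR_BGR2HSV).astype(int)
H,S,V=[hsv[...,i] for i in range(3)]
def roi(x0,x1,y0,y1):
    r=np.zeros(H.shape,bool);r[y0:y1,x0:x1]=1;return r
for c in blobs((S<155)&(V>180)&(H<30)&roi(80,225,170,310),150):
    P=cast('top',c,.024);ce,wh,e=rect(P);print('cork',c.mean(0).round(),ce.round(),np.round(wh),e.round(3),ends(P,ce,e))
for c in blobs((S<135)&(V>190)&roi(310,405,125,250),1500):
    P=cast('top',c,.015);ce,wh,e=rect(P);print('board',ce.round(),np.round(wh),e.round(3),np.degrees(np.arctan2(e[1],e[0])))
ys,xs=np.where(((H<8)|(H>172))&(S>110)&roi(345,390,180,245))
P=cast('top',np.c_[xs,ys],.015);v=cv2.fitLine((P[:,:2]*1000).astype(np.float32),cv2.DIST_HUBER,0,.01,.01).ravel();print('red',len(xs),v,P[:,:2].min(0),P[:,:2].max(0))
print('board corners', cast('top',[[322,149],[352,240],[394,225]],.015).round(3))
s=sense();print(s['t'])
E
```

```text
cork [138. 282.] [259. 432.] [ 67. 192.] [ 0.144 -0.99 ] [(-60, np.float64(37.0)), (-50, np.float64(52.0)), (-40, np.float64(55.0)), (-15, np.float64(54.0)), (0, np.float64(57.0)), (15, np.float64(56.0)), (40, np.float64(63.0)), (50, np.float64(67.0)), (60, np.float64(67.0))]
cork [200. 268.] [308. 239.] [ 46. 123.] [0.472 0.882] [(-60, np.float64(25.0)), (-50, np.float64(33.0)), (-40, np.float64(37.0)), (-15, np.float64(32.0)), (0, np.float64(31.0)), (15, np.float64(39.0)), (40, np.float64(45.0)), (50, np.float64(43.0)), (60, np.float64(31.0))]
cork [154. 204.] [502. 392.] [ 59. 167.] [0.999 0.051] [(-60, np.float64(48.0)), (-50, np.float64(48.0)), (-40, np.float64(45.0)), (-15, np.float64(42.0)), (0, np.float64(42.0)), (15, np.float64(48.0)), (40, np.float64(58.0)), (50, np.float64(58.0)), (60, np.float64(58.0))]
board [ 562. -236.] [143. 298.] [0.948 0.319] 18.62487Traceback (most recent call last):
  File "<stdin>", line 11, in <module>
cv2.error: OpenCV(4.12.0) /io/opencv/modules/imgproc/src/linefit.cpp:50: error: (-215:Assertion failed) count > 0 in function 'fitLine2D_wods'
```

Three cork soles: A (154,204) measures 167 mm with a 42 mm waist, B (200,268) 123 mm, and C (138,282) over 192 mm partly in shadow. **A** fits the 170 mm description. Its centre is at about (0.502, 0.392). The board's origin is at about (0.562, -0.236), yaw 18.6°, measuring 298x143, which matches. I'll move above A's waist and look from close by.

```bash
python3 -m handwheel '[[[0,0,0,-0.04,-0.0125,0.0145,1],[0,0,0,-0.04,-0.0125,0.0145,1],[0,0,0,-0.04,-0.0125,0.0145,1],[0,0,0,-0.04,-0.0125,0.0145,1],[0,0,0,-0.04,-0.0125,0.0145,1],[0,0,0,-0.04,-0.0125,0.0145,1],[0,0,0,-0.04,-0.0125,0.0145,1],[0,0,0,-0.04,-0.0125,0.0145,1],[0,0,0,-0.038,-0.012,0.014,1],[0,0,-8,0,0,0,1],[0,0,-8,0,0,0,1],[0,0,0,0,0,0,1],[0,0,0,0,0,0,1]]]'
cat > look.py <<'E'
from h import *
import sys
s=sense();im=snapshot('wrist')[:,:,::-1];cv2.imwrite(f'pics/{sys.argv[1]}.png',im)
hsv=cv2.cvtColor(im,cv2.COLOR_BGR2HSV).astype(int);H,S,V=[hsv[...,i] for i in range(3)]
x=R.from_quat(s['tool_rot']).as_matrix();print(s['tcp_pos'],x.round(3).tolist())
for c in blobs((S<155)&(V>180)&(H<30)&(H>8),3000):
    P=cast('wrist',c,.024,s);ce,wh,e=rect(P);print('cork',c.mean(0).round(),ce.round(),np.round(wh),e.round(3),ends(P,ce,e))
E
python3 look.py w1
```

```text
t: 1.72
tcp_pos: [0.4866, 0.3927, 0.1011]
tool_rot: [0.003, 1.0, -0.0, -0.0]
force: [-0.5, -0.4, 0.6]
finger_gap: 0.997
gripper_force: 0.0
[0.48664357 0.39274375 0.10112643] [[-1.0, 0.005, -0.0], [0.005, 1.0, -0.0], [0.0, -0.0, -1.0]]
```

View pics/w1.png

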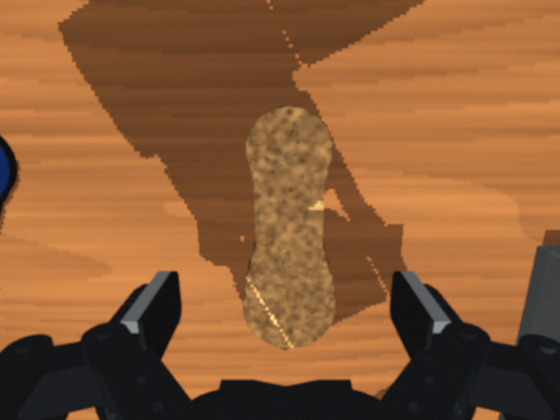

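The sole is in shadow: toe tip at (289,107), heel end at (288,348), waist edges at about (255,225) and (324,225).

```bash
python3 - <<'E'
from h import *
s=sense();im=cv2.imread('pics/w1.png');hsv=cv2.cvtColor(im,cv2.COLOR_BGR2HSV).astype(int)
print(hsv[150,290],hsv[225,290],hsv[225,230],hsv[225,340],hsv[300,290])
print(cast('wrist',[[289,107],[288,348],[255,225],[324,225],[247,145],[332,145],[244,300],[335,300],[283,269]],.024,s).round(4)[:,:2])
g=hsv[...,1];m=(g<165);m[:95]=0;m[360:]=0;m[:,:235]=0;m[:,345:]=0
for c in blobs(m,3000):
    P=cast('wrist',c,.024,s);ce,wh,e=rect(P);print(ce.round(),np.round(wh),e.round(3),ends(P,ce,e))
    Q=P*1000;x0=Q[:,0].min()
    for k in np.arange(-70,75,10):
        q=Q[abs(Q[:,0]-(x0+85+k))<4,1];print(k,q.min().round(1),q.max().round(1),((q.min()+q.max())/2).round(1))
E
```

```text
[ 16 145 167] [ 16 144 182] [ 12 163 114] [ 12 162 121] [ 15 145 148]
[[0.415  0.3953]
 [0.583  0.3943]
 [0.4884 0.3732]
 [0.4886 0.4178]
 [0.4372 0.3698]
 [0.4374 0.4213]
 [0.5433 0.3639]
 [0.5436 0.4269]
 [0.5198 0.3911]]
[499. 398.] [ 67. 171.] [ 0.998 -0.057] [(-60, np.float64(54.0)), (-50, np.float64(54.0)), (-40, np.float64(49.0)), (-15, np.float64(46.0)), (0, np.float64(48.0)), (15, np.float64(57.0)), (40, np.float64(65.0)), (50, np.float64(67.0)), (60, np.float64(66.0))]
-70 370.0 419.9 394.9
-60 367.8 422.0 394.9
-50 368.2 421.5 394.9
-40 370.4 419.4 394.9
-30 372.0 418.5 395.2
-20 372.2 418.1 395.1
-10 371.9 417.8 394.9
0 372.1 418.1 395.1
10 369.2 420.4 394.8
20 366.1 424.1 395.1
30 363.7 425.8 394.7
40 363.3 426.8 395.1
50 361.5 427.9 394.7
60 362.1 427.4 394.8
70 365.2 424.2 394.7
```

The image top is the heel (54 wide) and its bottom is the toe (66 wide, +x). Origin is (0.499, 0.395), yaw 0°, 168 mm long, waist 45 mm wide, so everything matches. The waist is at (0.484, 0.395). I'll go down and grip.

```bash
python3 -m handwheel '[[[0,0,0,0.0026,0.0023,0.03,1],[0,0,0,0,0,0.03,1],[0,0,0,0,0,0.025,1],[0,0,0,0,0,0.012,1],[0,0,0,0,0,0.005,1],[0,0,0,0,0,0,1],[0,0,0,0,0,0,1]]]' 20
python3 -m handwheel '[[[0,0,0,0,0,0,0.4],[0,0,0,0,0,0,0.4],[0,0,0,0,0,0,0.4],[0,0,0,0,0,0,0.4],[0,0,0,0,0,0,0.4],[0,0,0,0,0,0,0.4]]]' 20
```

```text
t: 2.65
tcp_pos: [0.485, 0.3954, 0.0003]
tool_rot: [0.002, 1.0, 0.0, 0.001]
force: [-0.0, -0.2, 0.6]
finger_gap: 1.001
gripper_force: 0.0
t: 3.4
tcp_pos: [0.4845, 0.3951, -0.0003]
tool_rot: [0.002, 1.0, 0.0, 0.0]
force: [-1.4, -0.9, 5.7]
finger_gap: 0.51
gripper_force: 21.7
```

Gripped: the 43 mm gap matches the waist, and the pad force is 21.7 N. Lift and check, then carry over to the board.

```bash
python3 -m handwheel '[[[0,0,0,0,0,-0.01,0.4],[0,0,0,0,0,-0.03,0.4],[0,0,0,0,0,-0.04,0.4],[0,0,0,0,0,-0.04,0.4],[0,0,0,0,0,0,0.4]]]'
python3 -m handwheel '[[[0,0,0,0,-0.02,0,0.4],[0,0,0,0,-0.04,0,0.4],[0,0,0,0,-0.05,0,0.4],[0,0,0,0,-0.05,0,0.4],[0,0,0,0,-0.05,0,0.4],[0,0,0,0,-0.05,0,0.4],[0,0,0,0,-0.05,0,0.4],[0,0,0,0,-0.05,0,0.4],[0,0,0,0,-0.05,0,0.4],[0,0,0,0,-0.05,0,0.4],[0,0,0,0,-0.05,0,0.4],[0,0,0,0,-0.05,0,0.4],[0,0,0,0,-0.05,0,0.4],[0,0,0,0,-0.03,0,0.4],[0,0,0,0,-0.015,0,0.4],[0,0,-6.3,0,0,0,0.4],[0,0,-6.3,0,0,0,0.4],[0,0,-6.2,0,0,0,0.4],[0,0,0,0,0,0,0.4],[0,0,0,0,0,0,0.4]]]'
python3 look.py w2; python3 - <<'E'
from h import *
cv2.imwrite('pics/s2.png',snapshot('scene')[:,:,::-1])
cv2.imwrite('pics/t2.png',snapshot('top')[:,:,::-1])
E
```

```text
t: 4.03
tcp_pos: [0.4863, 0.3963, 0.1228]
tool_rot: [0.002, 1.0, 0.002, 0.003]
force: [0.8, 0.6, -2.0]
finger_gap: 0.512
gripper_force: 21.0
t: 6.52
tcp_pos: [0.4813, -0.2592, 0.1188]
tool_rot: [-0.161, 0.987, 0.001, -0.001]
force: [0.4, 0.2, -0.8]
finger_gap: 0.506
gripper_force: 21.0
[ 0.48133058 -0.25919703  0.11879917] [[-0.948, -0.318, -0.001], [-0.318, 0.948, 0.001], [0.001, 0.002, -1.0]]
cork [268. 181.] [ 475. -263.] [116. 134.] [ 0.318 -0.948] [(-60, np.float64(36.0)), (-50, np.float64(70.0)), (-40, np.float64(74.0)), (-15, np.float64(87.0)), (0, np.float64(90.0)), (15, np.float64(97.0)), (40, np.float64(105.0)), (50, np.float64(108.0)), (60, np.float64(116.0))]
cork [ 20. 182.] [ 525. -441.] [ 17. 137.] [ 0.989 -0.148] [(-60, np.float64(17.0)), (-50, np.float64(17.0)), (-40, np.float64(17.0)), (-15, np.float64(17.0)), (0, np.float64(17.0)), (15, np.float64(16.0)), (40, np.float64(10.0)), (50, np.float64(7.0)), (60, np.float64(5.0))]
```

View pics/w2.png

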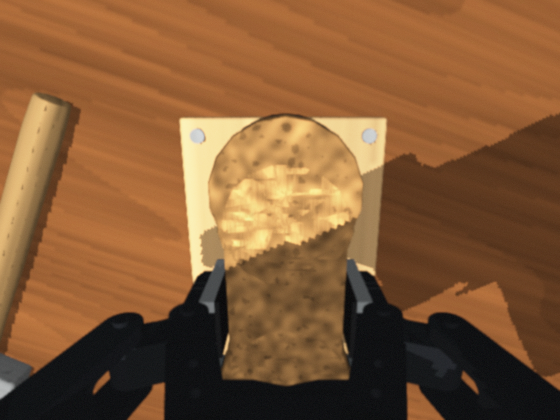

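Sole held over the board. The board's rear corners are at (180,118) and (386,118), with screws at (197,136) and (370,136). Heel widest points are at about (209,188) and (363,188), and the heel end at (287,114).

```bash
python3 - <<'E'
from h import *
s=sense();p=s['tcp_pos'];print(p)
a=cast('wrist',[[180,118],[386,118],[197,136],[370,136]],.015,s);print(a.round(4))
for i in(0,2):
    d=a[i+1]-a[i] if i==2 else a[1]-a[0];m=(a[i]+a[i+1])/2;print(np.linalg.norm(d),np.degrees(np.arctan2(-d[0],d[1])),m)
h=cast('wrist',[[209,188],[363,188],[287,114]],p[2]+.024,s);print(h.round(4),np.linalg.norm(h[1]-h[0]))
e=np.array([.948,.319]);n=np.array([-.319,.948])
O=(a[0]+a[1])[:2]/2+.15*e;print('O',O)
for q in(p[:2],(h[0]+h[1])[:2]/2,h[2,:2]):print('jig frame',(q-O)@e,(q-O)@n, 'top-origin',(q-[.562,-.236])@e,(q-[.562,-.236])@n)
# top picture of start: red line & stop plate
im=cv2.imread('pics/top.png');hsv=cv2.cvtColor(im,cv2.COLOR_BGR2HSV).astype(int)
b=im.astype(int);r=b[...,2]-b[...,1];
pts=[]
for y in range(182,234):
    x0=355+(y-180)*.32; xs=np.arange(int(x0)-8,int(x0)+9);v=r[y,xs];v=np.clip(v-np.median(v)-10,0,None)
    if v.sum()>20: pts.append([(xs*v).sum()/v.sum(),y])
P=cast('top',pts,.015);v=cv2.fitLine((P[:,:2]*1000).astype(np.float32),cv2.DIST_HUBER,0,.01,.01).ravel();print(len(pts),v,np.degrees(np.arctan2(v[1],v[0])))
E
```

```text
[ 0.48181251 -0.25970836  0.11917396]
[[ 0.4431 -0.3466  0.015 ]
 [ 0.3992 -0.216   0.015 ]
 [ 0.451  -0.3327  0.015 ]
 [ 0.4137 -0.2217  0.015 ]]
0.13769293251963427 18.582112664005763 [ 0.42118114 -0.28130651  0.015     ]
0.11709184771196682 18.583660946770987 [ 0.43237159 -0.27720376  0.015     ]
[[ 0.4458 -0.2987  0.1432]
 [ 0.4292 -0.2493  0.1432]
 [ 0.4145 -0.2814  0.1432]] 0.052065893229293926
O [ 0.56338114 -0.23345651]
jig frame -0.08570140215916133 0.0011336385500878294 top-origin -0.0835807039583768 0.003104281674314343
jig frame -0.1322297625965262 0.001726508034034226 top-origin -0.13010906439574166 0.003697151158260736
jig frame -0.1564445302151886 0.0020325753169053527 top-origin -0.15432383201440408 0.00400321844113187
52 [ 9.4779217e-01  3.1888860e-01  5.0028580e+02 -2.5631766e+02] 18.595726
```

Yaw agrees at 18.6°, and the sole sits about 1.8 mm left of the centre line with its toe about 26 mm short of the stop. Correct the offset and lower.

```bash
python3 -m handwheel '[[[0,0,0,0,-0.0018,0.03,0.4],[0,0,0,0,0,0.03,0.4],[0,0,0,0,0,0.025,0.4],[0,0,0,0,0,0.011,0.4],[0,0,0,0,0,0.004,0.4],[0,0,0,0,0,0,0.4],[0,0,0,0,0,0,0.4]]]'
python3 -m handwheel '[[[0,0,0,0,0,0.002,0.4],[0,0,0,0,0,0,0.4],[0,0,0,0,0,0,0.4]]]'
```

```text
t: 7.55
tcp_pos: [0.4831, -0.2621, 0.0202]
tool_rot: [-0.162, 0.987, -0.001, 0.001]
force: [0.8, 0.5, -0.7]
finger_gap: 0.509
gripper_force: 20.9
t: 7.92
tcp_pos: [0.4826, -0.2617, 0.0174]
tool_rot: [-0.162, 0.987, -0.0, 0.0]
force: [-0.6, 0.1, -1.7]
finger_gap: 0.513
gripper_force: 20.9
```

```bash
python3 -m handwheel '[[[0,0,0,0,0,0.001,0.4],[0,0,0,0,0,0.0005,0.4],[0,0,0,0,0,0,0.4],[0,0,0,0,0,0,0.4]]]'
python3 -m handwheel '[[[0,0,0,0,0,0.001,0.4],[0,0,0,0,0,0,0.4],[0,0,0,0,0,0,0.4]]]'
```

```text
t: 8.43
tcp_pos: [0.4825, -0.2617, 0.0158]
tool_rot: [-0.162, 0.987, 0.0, -0.0]
force: [-0.3, -1.0, -1.3]
finger_gap: 0.51
gripper_force: 20.9
t: 8.8
tcp_pos: [0.4825, -0.2617, 0.0148]
tool_rot: [-0.162, 0.987, -0.0, -0.0]
force: [0.2, 0.1, -1.7]
finger_gap: 0.512
gripper_force: 21.0
```

```bash
python3 -m handwheel '[[[0,0,0,0,0,0.001,0.4],[0,0,0,0,0,0,0.4],[0,0,0,0,0,0,0.4]]]'
python3 look.py w3;python3 - <<'E'
from h import *
a=snapshot('scene')[150:270,160:320,::-1];b=snapshot('top')[130:250,310:400,::-1]
cv2.imwrite('pics/c3.png',np.hstack([cv2.resize(a,None,fx=3.2,fy=3.2,interpolation=2),cv2.resize(b,None,fx=3.2,fy=3.2,interpolation=2)]))
E
```

```text
t: 9.18
tcp_pos: [0.4826, -0.2617, 0.0147]
tool_rot: [-0.162, 0.987, -0.0, 0.0]
force: [-1.4, 1.4, 5.0]
finger_gap: 0.509
gripper_force: 21.8
[ 0.48256364 -0.26169131  0.01470232] [[-0.948, -0.319, 0.0], [-0.319, 0.948, -0.0], [-0.0, -0.0, -1.0]]
cork [384. 166.] [ 424. -238.] [35. 50.] [ 0.321 -0.947] [(-15, np.float64(24.0)), (0, np.float64(30.0)), (15, np.float64(35.0))]
cork [187. 212.] [ 470. -304.] [55. 80.] [0.948 0.318] [(-40, np.float64(47.0)), (-15, np.float64(55.0)), (0, np.float64(53.0)), (15, np.float64(47.0)), (40, np.float64(4.0))]
```

View pics/c3.png

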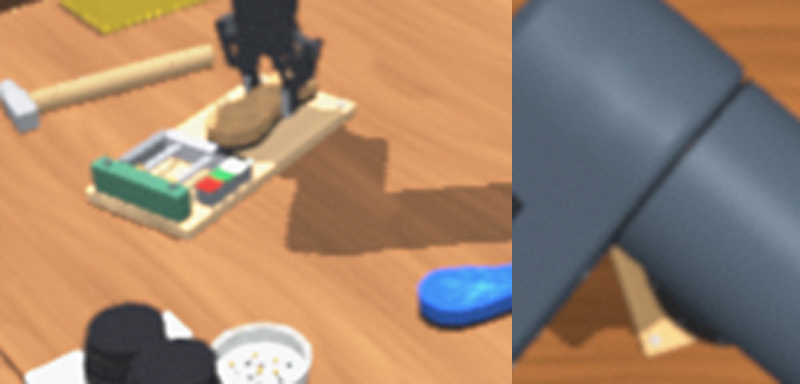

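View pics/w3.png

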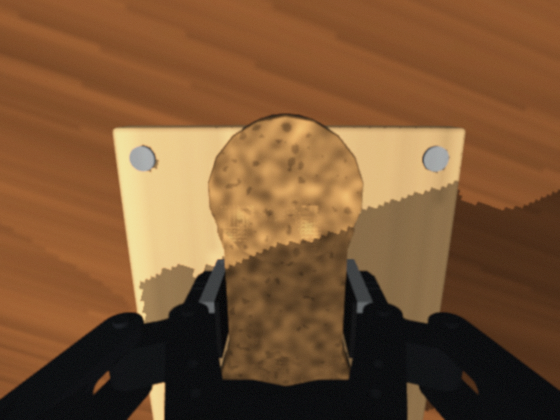

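The sole lies flat on the board, toe towards the stop, about 1 mm right of centre. The heel spans columns 209–363 and the board 115–464. Now push towards the stop, correcting y by 1 mm.

```bash
python3 -m handwheel '[[[0,0,0,-0.004,0.0005,-0.0003,0.4],[0,0,0,-0.006,0.0005,0,0.4],[0,0,0,-0.006,0,0,0.4],[0,0,0,-0.004,0,0,0.4],[0,0,0,0,0,0,0.4],[0,0,0,0,0,0,0.4]]]'
python3 -m handwheel '[[[0,0,0,-0.004,0,0,0.4],[0,0,0,-0.004,0,0,0.4],[0,0,0,-0.004,0,0,0.4],[0,0,0,-0.004,0,0,0.4],[0,0,0,-0.004,0,0,0.4],[0,0,0,0,0,0,0.4],[0,0,0,0,0,0,0.4]]]'
python3 look.py w4
```

```text
t: 10.07
tcp_pos: [0.5016, -0.2543, 0.0147]
tool_rot: [-0.162, 0.987, -0.0, 0.0]
force: [-1.0, -0.0, 5.1]
finger_gap: 0.517
gripper_force: 21.8
t: 10.95
tcp_pos: [0.5185, -0.2484, 0.0147]
tool_rot: [-0.162, 0.987, 0.0, -0.002]
force: [-7.6, -4.6, 7.1]
finger_gap: 0.512
gripper_force: 22.0
[ 0.51854943 -0.24840172  0.01467922] [[-0.948, -0.32, -0.003], [-0.32, 0.948, -0.0], [0.003, 0.001, -1.0]]
cork [290. 219.] [ 489. -255.] [21. 56.] [ 0.499 -0.866] [(-15, np.float64(14.0)), (0, np.float64(16.0)), (15, np.float64(21.0))]
cork [383.  93.] [ 442. -240.] [62. 64.] [ 0.32  -0.947] [(-15, np.float64(57.0)), (0, np.float64(62.0)), (15, np.float64(41.0))]
cork [179. 146.] [ 487. -293.] [ 64. 113.] [0.949 0.316] [(-60, np.float64(64.0)), (-50, np.float64(64.0)), (-40, np.float64(62.0)), (-15, np.float64(48.0)), (0, np.float64(36.0)), (15, np.float64(38.0)), (40, np.float64(32.0)), (50, np.float64(4.0)), (60, np.float64(4.0))]
```

Force along the board is about 8.7 N, consistent with about 13 mm of travel plus friction. Push another 17 mm and look at the pointer.

```bash
python3 -m handwheel '[[[0,0,0,-0.004,0,0,0.4],[0,0,0,-0.004,0,0,0.4],[0,0,0,-0.004,0,0,0.4],[0,0,0,-0.003,0,0,0.4],[0,0,0,-0.002,0,0,0.4],[0,0,0,0,0,0,0.4],[0,0,0,0,0,0,0.4],[0,0,0,0,0,0,0.4]]]'
python3 look.py w5;python3 - <<'E'
from h import *
a=snapshot('scene')[180:230,180:260,::-1];b=cv2.imread('pics/w5.png')
cv2.imwrite('pics/c5.png',np.hstack([cv2.resize(a,(500,312),interpolation=2),cv2.resize(b,(300,312))]))
cv2.imwrite('pics/s5.png',a)
E
```

```text
t: 12.0
tcp_pos: [0.5323, -0.2433, 0.0146]
tool_rot: [-0.162, 0.987, 0.001, -0.004]
force: [-12.9, -6.8, 9.4]
finger_gap: 0.508
gripper_force: 22.5
[ 0.53228494 -0.24330467  0.01462596] [[-0.947, -0.32, -0.008], [-0.32, 0.947, 0.0], [0.007, 0.003, -1.0]]
cork [388.  76.] [ 452. -235.] [62. 69.] [0.946 0.324] [(-40, np.float64(37.0)), (-15, np.float64(62.0)), (0, np.float64(62.0)), (15, np.float64(45.0)), (40, np.float64(2.0))]
cork [175. 131.] [ 498. -290.] [ 62. 120.] [0.949 0.316] [(-60, np.float64(62.0)), (-50, np.float64(62.0)), (-40, np.float64(62.0)), (-15, np.float64(54.0)), (0, np.float64(38.0)), (15, np.float64(38.0)), (40, np.float64(37.0)), (50, np.float64(8.0)), (60, np.float64(4.0))]
```

View pics/c5.png

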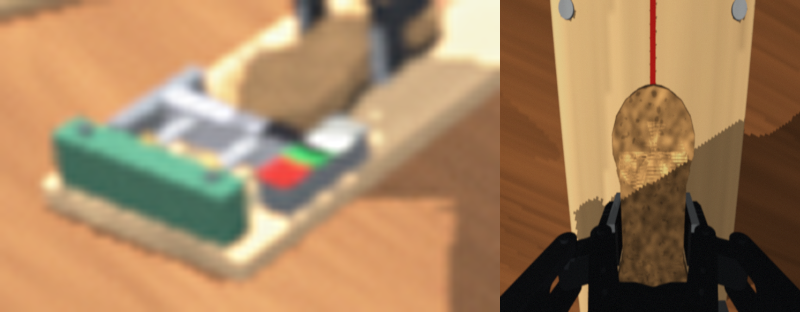

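The pointer (black, crop about (285,130)) is near the white/green side. The heel is still at the same pixel (284,114), so no slip, and it lines up with the red line. From the TCP I estimate 27 mm of travel. To check, I'll project scale points into the scene view.

```bash
python3 - <<'E'
from h import *
p=camera_params('scene');W=np.array(p['world_to_cam']);a=cv2.imread('pics/s5.png')
O=np.array([.5627,-.2345]);e=np.array([.948,.319]);n=np.array([-.319,.948])
def proj(x,y,z):
    q=W@np.r_[O+e*x+n*y,z,1];u=q[:2]/q[2];u=u*(1+p['k1']*(u@u));return (u*p['fx']+[p['cx'],p['cy']]-[180,180])
for t in(0,20,40,56):print('scale edge',t,proj(.04+t/1e3,.057,.035).round(1),a[tuple(proj(.04+t/1e3,.057,.035)[::-1].round().astype(int))])
k=3*np.ones(1)
hs=cv2.cvtColor(a,cv2.COLOR_BGR2HSV).astype(int)
for nm,m in(('red',((hs[...,0]<6)|(hs[...,0]>174))&(hs[...,1]>150)),('green',(hs[...,0]>50)&(hs[...,0]<75)&(hs[...,1]>120)&(hs[...,2]>120)),('white',(hs[...,1]<25)&(hs[...,2]>200)),('black',hs[...,2]<60)):
    nl,l,st,c=cv2.connectedComponentsWithStats(m[:,:60].astype(np.uint8))
    for i in range(1,nl):
        if st[i,4]>3:
            P=cast('scene',c[i]+180,.035 if nm!='black' else .037)[0,:2]-O;print(nm,c[i].round(1),st[i,4],'travel',((P@e)*1000-40).round(1),'y',((P@n)*1000).round(1))
E
```

```text
scale edge 0 [55.7 19.5] [202 212 214]
scale edge 20 [52.  22.2] [251 251 252]
scale edge 40 [48.2 25. ] [119 217 132]
scale edge 56 [45.2 27.2] [ 66  72 243]
red [44.8 27.5] 19 travel 57.7 y 57.0
green [49.1 24.4] 7 travel 35.7 y 57.4
white [29.2 16.7] 65 travel 32.4 y -32.4
white [53.3 21.1] 27 travel 12.3 y 56.5
white [37.5 23.7] 16 travel 52.3 y 21.3
```

```bash
python3 - <<'E'
import cv2
a=cv2.imread('pics/s5.png')[10:38,30:66]
cv2.imwrite('pics/c6.png',cv2.resize(a,None,fx=20,fy=20,interpolation=0))
E
```

```text
(no output)
```

View pics/c6.png

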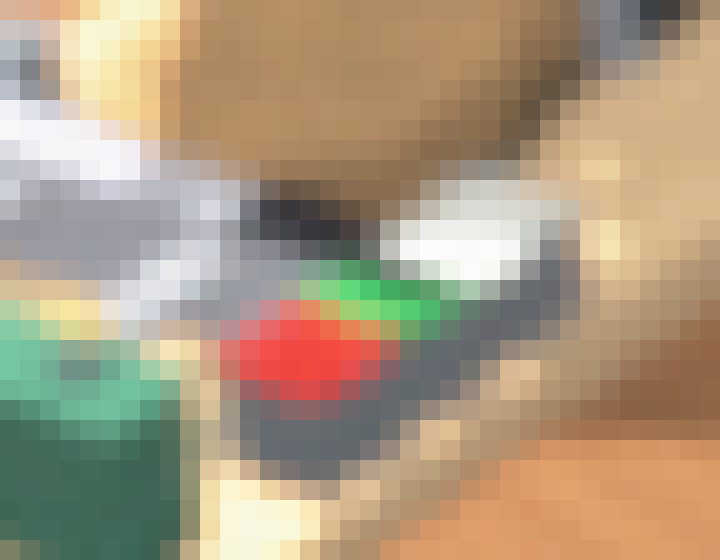

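```bash
python3 - <<'E'
from h import *
O=np.array([.5627,-.2345]);e=np.array([.948,.319]);n=np.array([-.319,.948])
for px in([29.2,16.7],[45.0,20.8],[47.2,22.0]):
  for z in(.035,.038,.041):
    P=cast('scene',np.array(px)+180,z)[0,:2]-O;print(px,z,((P@e)*1000-40).round(1),((P@n)*1000).round(1))
for i in range(4):
    s=sense();print(s['force'].round(1)@np.r_[e,0],s['force'][2].round(1));snapshot('wrist')
E
```

```text
[29.2, 16.7] 0.035 32.5 -32.3
[29.2, 16.7] 0.038 36.1 -28.7
[29.2, 16.7] 0.041 39.8 -25.1
[45.0, 20.8] 0.035 25.1 31.1
[45.0, 20.8] 0.038 28.7 34.4
[45.0, 20.8] 0.041 32.4 37.8
[47.2, 22.0] 0.035 27.2 42.3
[47.2, 22.0] 0.038 30.8 45.5
[47.2, 22.0] 0.041 34.5 48.8
-14.524199999999999 10.1
-13.9554 9.8
-14.016499999999999 9.4
-13.414900000000001 9.9
```

TCP geometry (27 mm), the pointer ray (24–31 mm after scale bias) and the force (about 14 N including friction) all agree on mid-green. The push is steady, the grip is 22 N and nothing has slipped, so I'm handing in.

```bash
python3 -c "
from station import *
s=sense();print(s['t'],s['tcp_pos'],s['gripper_force'],s['finger_gap']);print(sign_off())"
```

```text
12.3 [ 0.53226673 -0.24329772  0.01463086] 22.504773437976837 0.5137743962602824
the job is handed in; nothing more can be done
None
```

I handed the job in at 12.3 s with the cork sole held flat on the board, in line with the red centre line, its toe pressing the stop to about 27 mm (mid-green, by estimate) at a grip of about 22 N per finger.

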